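# Press a hub home with a toggle clamp and swing the clamp back

## Task

Two like check fixtures stand on the granite table, both with their toggle clamps swung open; only one has an aluminium hub lying in its nest. Swing that fixture's clamp arm over centre and down until its rubber foot presses on the hub, keep it down for about a second, then swing the arm all the way back to its stop and let go. Leave the hub lying in its nest and leave the empty fixture's clamp open.

Things in the scene. Friction and masses are not known exactly. Their poses are not given: they have to be found in the camera images.
- clamp (a joint): Arm angle (rad) of the clamp on the fixture that holds the hub. 0: closed, arm level, rubber foot pressing on the hub; 1.57: straight up; 1.95: fully open, leaning back on its stop (the start). The heavy steel arm (0.45 kg, damped hinge, no spring) falls from upright to either end by its own weight and stays there; moving it slowly takes at most about 5 N at the handle bar.
- clamp_bar (a point): Centre of the T-handle bar at the arm's free end, 150 mm from the hinge axis and parallel to it (point's y). Bar 140 mm long, round, with black grips 16 mm in diameter from 14 to 70 mm either side of the arm (steel, 14 mm square): pinch one about 43 mm out; it turns between the fingers as the arm swings. -x points from hinge to bar and turns with the arm.
- clamp_hinge (a point): Point on that clamp's hinge axis, mid-arm, 80 mm above the table; fixed. y along the axis, z up, -x level over the nest. Bar centre: closed 150 mm along -x; fully open 139 mm above and 56 mm behind (+x). Hub centre 85 mm along -x. Base plate 16 mm thick, 110 wide, from 130 mm before to 40 mm behind; hinge cheeks 36 mm wide over all, top 94 mm above the table.
- hub: Loose aluminium hub in the nest: flange 56 x 46 x 12 mm with a round boss 32 mm in diameter, 30 mm high in all, 0.12 kg. Origin at the centre of its underside, z up. Lies on the base plate between four low rails (9 mm high, 2 mm play); boss top 46 mm above the table. A like hub lying on the bare table has no part in the job.
- spare_clamp (a joint): Arm angle of the like clamp on the other, empty fixture, same values (1.95 open). To be left open.
- spare_clamp_hinge (a point): The same hinge point on the empty fixture, with the same sizes and axes about it, to tell where it stands.
There are look-alikes about, which are no part of the job. What is shaped like the part that bears spare_clamp but purple, turquoise or yellow is not meant.

How it is judged:
On the way:
1. the clamp arm is closed on the hub (joint below 0.05 rad) with the hub in its nest, for 0.5 s (value of joint clamp below 0.05 rad and distance of hub from where it was at the start of the episode below 0.012 m and angle between hub's own z axis and vertical below 0.15 rad), for 0.5 s.
At the end, for the whole second after the job is handed in: After having been closed, the clamp is fully open again (joint above 1.75 rad); the hub lies still in its nest, flat within 0.15 rad and within 12 mm of where it started; the empty fixture's clamp is open too (above 1.75 rad) (value of joint each of clamp, spare_clamp above 1.75 rad and distance of hub from where it was at the start of the episode below 0.012 m and angle between hub's own z axis and vertical below 0.15 rad and linear speed of hub below 0.02 m/s); the robot touches nothing.
It fails at once if the empty fixture's clamp is swung (below 1.5 rad) (value of joint spare_clamp below 1.5 rad).
It fails at once if the hub is knocked out of its nest (moved more than 20 mm) (distance of hub from where it was at the start of the episode above 0.02 m).
It also fails if it takes over 45 s, if anything falls off the work surface, if the arm or the gripper's body presses on something with over 40 N, if the wrist force passes 120 N, or if a joint passes its speed limit or range.

## Robot

A 7-joint arm with a two-finger parallel gripper is mounted at the origin on the work surface. World frame = base frame: x ahead of the robot, y to its left, z up, the work surface at z = 0. Lengths are in m, angles in rad, forces in N, time in s.
With the tool pointing down it reaches from about 0.4 to 0.85 m from the base axis. Payload 4.5 kg.
Tool frame: the origin (TCP) lies at the very end of the fingers, on their centre line; the grasp point (between the pads) lies 19 mm behind it (tcp_to_grasp is the z of the grasp point in the tool frame, in m); z points along the fingers, y is the line along which they close (so a half turn about z gives the same grasp; the last joint's range is limited). The gripper opens to 88 mm and grips with 3 to 60 N. Pads are 18 mm wide; open, the fingers measure 123 mm over their backs; the gripper's body (75 mm by 187 mm) begins 45 mm behind the grasp point.
Start: joints at [0.034, 0.689, -0.195, 1.565, 0.157, 0.902, -0.215], TCP at [0.625, 0, 0.239] pointing down, gripper open.
Joint ranges: [-3.01, 3.01], [-0.46, 2.08], [-1.47, 1.51], [0.13, 2.56], [-1, 4.14], [0.04, 2.09], [-2.66, 2.66]. Speed limits (rad/s): [2.57, 2.57, 3.14, 3.14, 3.14, 3.14, 3.14].

## Interface

Orientations are given as a unit quaternion [x, y, z, w].
In Python, from plant import * gives the robot as it stands. The module is installed in compiled form; this text tells all that it offers.
- The arm moves only by the shell command python3 -m jog 'ROWS' [OPENING] [FORCE]. ROWS is JSON, a list that holds one entry, the list of rows, each a list of 6 numbers: the shift along the tool's x, y, z in m, then the turn, a rotation vector about the tool's x, y, z in rad. In form: [[[dx, dy, dz, ax, ay, az], ...]]. A call has 1 to 12 rows; each row shifts and turns the commanded pose from where the row before left it, along the tool's axes as they then stand; what a row does not reach is not made up. A row lasts 1/8 s, in which the tool goes at most 62.5 mm and 10.7 degrees, less where a joint would pass 70% of its speed; a pose out of reach is approached as far as the arm can. A call with a gripper value outside its range is refused whole. OPENING is the finger opening in m, from 0 to 0.0881, set as the call begins (- or left out, the last holds). The fingers move at their own pace and stop on an object; FORCE is the grip in N (left out, the last holds). Time passes only in rows, so rows that do not move let the fingers close. It gives the time, the measured TCP pose, the force, the opening and the grip force at its end, in the units of the state.
- get_state(): the state, without advancing time (a new reading comes with each control period).
- snapshot(name): name is "scene" or "side" or "wrist"; returns a dict with "frame" (400x640x3 uint8, red, green, blue), "mtx" (3x3 intrinsics, pixels), "xyz" and "orientation" of the camera in the world; the wrist camera has in their place "mount" (4x4, takes a point from camera to tool coordinates, whose origin is the TCP and whose axes are the flange's). Camera axes: x right, y down, z forward; pixel columns grow to the right and rows downward; lengths in m; the calibration is good to about 2 mm. A picture is of the moment at which its call begins: read the wrist's pose just before it. There is no depth.
- finish_job(): hands the job in; it is judged then, once.
The state is a dict: "clock": time; "q": joint angles; "qd": joint speeds; "joint_torque": joint torques, N m; "tool_pos": TCP position; "eef_rot": TCP orientation; "contact_force": force on the tool from outside, world axes, zero at the start; "moment": the same for the moment, N m; "opening": opening from 0.0 (shut) to 1.0 (fully open); "finger_force": force on a finger pad.
Only numpy, scipy, OpenCV 4.12 (cv2) and the standard library are available. Lean on these libraries where they do the work, as an engineer would, in place of code of your own. Each camera call takes 0.05 s, during which the arm holds its last target. There are 200 camera calls.

## Working session

There is one attempt and no reset: what is moved stays moved. The work goes in short steps, Python scripts to look and compute and a shell command to move; the robot and the scene stay as the last step left them, time stands still between calls to the robot, and variables do not carry over. Pictures are saved under pics/ and viewed, at most 10 in all, crops included, and the job is handed in when it is done.

```bash
mkdir -p pics
cat > h.py <<'E'
from plant import *
import numpy as np, cv2
from scipy.spatial.transform import Rotation as R
def cam(s,st=None):
    K=np.array(s["mtx"])
    if "mount" in s:
        M=np.array(s["mount"]); Rt=R.from_quat(st["eef_rot"]).as_matrix()
        return K,Rt@M[:3,:3],Rt@M[:3,3]+np.array(st["tool_pos"])
    o=np.array(s["orientation"]); Rm=R.from_quat(o).as_matrix() if o.size==4 else o
    return K,Rm,np.array(s["xyz"])
def ray(c,u,v):
    K,Rm,p=c; d=Rm@np.linalg.inv(K)@[u,v,1]; return p,d/np.linalg.norm(d)
def onz(c,u,v,z):
    p,d=ray(c,u,v); return p+d*(z-p[2])/d[2]
def tri(rs):
    A=sum(np.eye(3)-np.outer(d,d) for p,d in rs); b=sum((np.eye(3)-np.outer(d,d))@p for p,d in rs)
    return np.linalg.solve(A,b)
def proj(c,X):
    K,Rm,p=c; x=K@(Rm.T@(np.array(X)-p)); return x[:2]/x[2]
E
python3 - <<'E'
from h import *
import pickle
d={}
for n in("scene","side","wrist"):
    st=get_state(); s=snapshot(n); d[n]=(s,st); cv2.imwrite(f"pics/{n}0.png",s["frame"][:,:,::-1])
    c=cam(s,st); print(n,c[2].round(3),c[1][:,2].round(2),c[0][0,0])
pickle.dump(d,open("s0.pkl","wb")); print(st["clock"],st["eef_rot"],st["contact_force"])
E
```

```text
scene [1.043 0.239 1.078] [-0.48 -0.34 -0.81] 473.5618195504341
side [-0.087  0.801  1.028] [ 0.36 -0.67 -0.64] 476.77707374658667
wrist [0.624 0.078 0.384] [-0.   -0.31 -0.95] 297.62750620116043
0.1 [ 7.07077282e-01  7.07135803e-01 -6.37253834e-04 -5.17050305e-04] [0.9566646  0.06920287 0.53110097]
```

View pics/scene0.png

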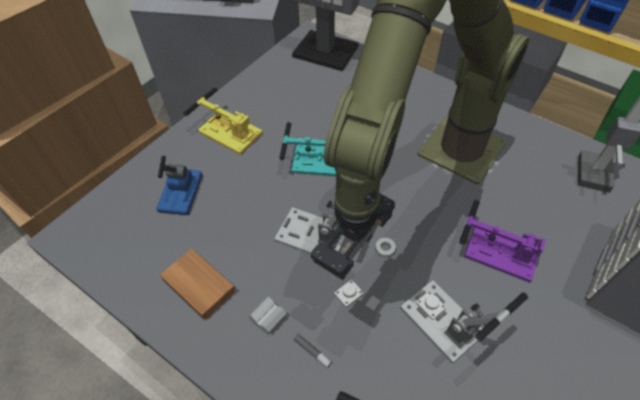

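View pics/side0.png

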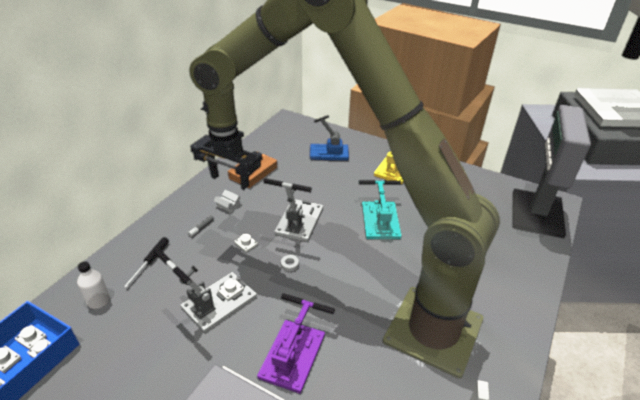

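View pics/wrist0.png

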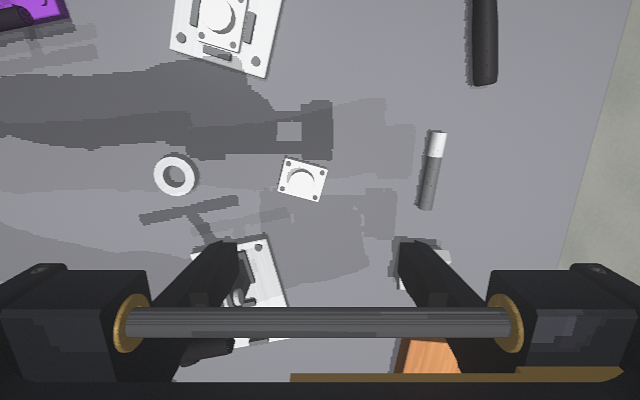

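The hub fixture is at about (440,318) in scene and (218,300) in side, with its bar at (503,315) and (147,262). The empty grey fixture, at (298,228) in scene, is partly under the gripper. I'll enlarge the hub fixture in both views.

Run:
```python
import cv2,numpy as np
a=cv2.imread("pics/scene0.png")[270:370,395:535]; b=cv2.imread("pics/side0.png")[228:338,115:265]
f=5
a=cv2.resize(a,(0,0),fx=f,fy=f,interpolation=cv2.INTER_CUBIC); b=cv2.resize(b,(0,0),fx=f,fy=f,interpolation=cv2.INTER_CUBIC)
cv2.imwrite("pics/ca.png",a);cv2.imwrite("pics/cb.png",b)
```

```text
(no output)
```

View pics/ca.png

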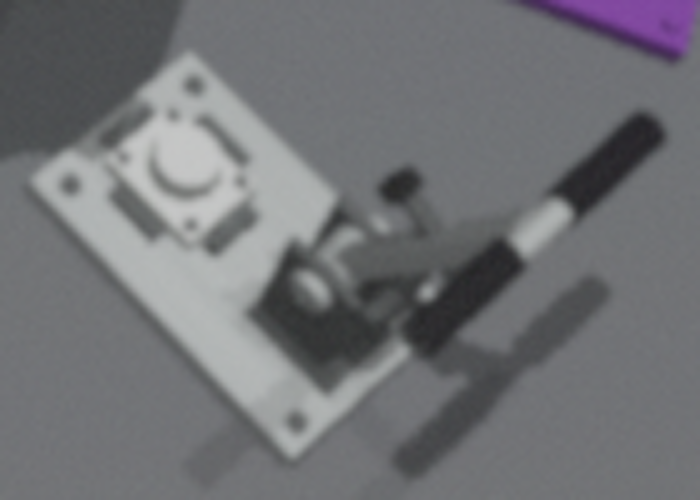

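View pics/cb.png

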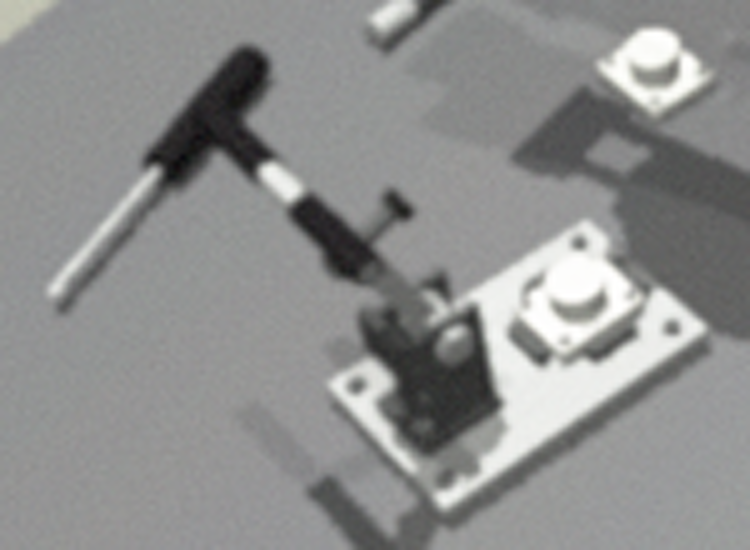

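In the scene crop the plate corners are (190,55), (35,180) and (293,458). The bar ends are (655,125) and (415,340), with the middle at (540,230). In the side crop the plate corners are (590,225), (705,330), (445,515) and (330,385). The bar's black there overlaps a loose black-handled tool, so I'll use the plate geometry and project the bar back to check.

```bash
cat > m.py <<'E'
from h import *
import pickle
d=pickle.load(open("s0.pkl","rb"))
cs=cam(d["scene"][0]); cd=cam(d["side"][0])
A=lambda x,y:((x+.5)/5-.5+395,(y+.5)/5-.5+270)
B=lambda x,y:((x+.5)/5-.5+115,(y+.5)/5-.5+228)
FR,FL,BL=[onz(cs,*A(*p),.016) for p in((190,55),(35,180),(293,458))]
print("scene",FR.round(4),FL.round(4),BL.round(4),np.linalg.norm(FR-FL),np.linalg.norm(FL-BL))
P=[onz(cd,*B(*p),.016) for p in((705,330),(590,225),(330,385),(445,515))]
print("side",np.round(P,4),[np.linalg.norm(P[i]-P[i-1]).round(4) for i in range(4)])
# boss top
for n,p in(("scene",onz(cs,*A(188,160),.046)),("side",onz(cd,*B(582,283),.046))): print("boss",n,p.round(4))
E
python3 m.py
```

```text
scene [0.4605 0.1414 0.016 ] [0.5619 0.112  0.016 ] [0.6104 0.2718 0.016 ] 0.10561070146237542 0.16704145335139406
side [[0.4556 0.1434 0.016 ]
 [0.5554 0.1134 0.016 ]
 [0.6049 0.2727 0.016 ]
 [0.4998 0.3063 0.016 ]] [np.float64(0.1688), np.float64(0.1042), np.float64(0.1668), np.float64(0.1103)]
boss scene [0.5257 0.1688 0.046 ]
boss side [0.5149 0.1693 0.046 ]
```

```bash
cat >> m.py <<'E'
ux=np.array([.28,.96,0]);ux/=np.linalg.norm(ux);uy=np.array([-ux[1],ux[0],0]);H=np.array([.5442,.2514,.08])
C=H+.056*ux+[0,0,.139]
for o in(-.07,0,.07): print("bar",o,(C+o*uy).round(4),"scene",((proj(cs,C+o*uy)-[395,270])*5).round(),"side",((proj(cd,C+o*uy)-[115,228])*5).round())
E1=[proj(cs,C+o*uy) for o in(-.07,.07)]
print("scene-meas bar ends onz .219",[onz(cs,*A(*p),.219).round(4) for p in((410,340),(655,125))])
print("spare bar side ends",[onz(cd,*p,.219).round(3) for p in((266,181),(312,189))],"hinge",onz(cd,294,218,.08).round(3))
print("purple bar",[onz(cd,*p,.2).round(3) for p in((284,298),(334,310))],onz(cs,472,222,.2).round(3))
st=get_state();print(st["tool_pos"])
E
python3 m.py | tail -8
```

```text
boss side [0.5149 0.1693 0.046 ]
bar -0.07 [0.6271 0.2856 0.219 ] scene [420. 341.] side [201. 110.]
bar 0 [0.5599 0.3052 0.219 ] scene [543. 229.] side [280. 190.]
bar 0.07 [0.4927 0.3248 0.219 ] scene [658. 123.] side [365. 274.]
scene-meas bar ends onz .219 [array([0.6286, 0.2814, 0.219 ]), array([0.4937, 0.3231, 0.219 ])]
spare bar side ends [array([ 0.555, -0.073,  0.219]), array([ 0.425, -0.107,  0.219])] hinge [ 0.489 -0.112  0.08 ]
purple bar [array([0.296, 0.242, 0.2  ]), array([0.185, 0.216, 0.2  ])] [0.383 0.162 0.2  ]
[ 6.24523589e-01 -2.44952836e-05  2.38125168e-01]
```

All three projections fall on the bar in both views. In the side view the loose screwdriver is the crossing object. The grip target is about (0.602, 0.291, 0.219), with the tool vertical and tool y along the clamp's +x.

```bash
python3 -m jog '[[[0,0,-0.03,0,0,0],[0,0,-0.03,0,0,0],[0.0485,-0.00375,0,0,0,0],[0.0485,-0.00375,0,0,0,0],[0.0485,-0.00375,0,0,0,0],[0.0485,-0.00375,0,0,0,0],[0.0485,-0.00375,0,0,0,0],[0.0485,-0.00375,0,0,0,0]]]' 0.088 10
python3 -m jog '[[[0,0,0,0,0,-0.16],[0,0,0,0,0,-0.16],[0,0,0,0,0,-0.16],[0,0,0,0,0,-0.16],[0,0,0,0,0,-0.16],[0,0,0,0,0,-0.16],[0,0,0,0,0,-0.16],[0,0,0,0,0,-0.167],[0,0,0,0,0,0],[0,0,0,0,0,0]]]'
python3 - <<'E'
from h import *
st=get_state(); s=snapshot("wrist"); c=cam(s,st)
Rm=R.from_quat(st["eef_rot"]).as_matrix(); print(Rm.round(3),st["tool_pos"])
for n,X in(("C",[.5599,.3052,.219]),("e",[.6271,.2856,.219]),("f",[.4927,.3248,.219])): print(n,proj(c,X).round())
cv2.imwrite("pics/w1.png",s["frame"][:,:,::-1])
import pickle; pickle.dump((s,st),open("s1.pkl","wb"))
E
```

```text
clock: 1.15
tool_pos: [0.6021, 0.2924, 0.2984]
eef_rot: [0.707, 0.707, -0.0, 0.0]
contact_force: [0.4, -0.4, -0.2]
opening: 0.999
finger_force: 0.0
clock: 2.4
tool_pos: [0.6025, 0.2909, 0.2985]
eef_rot: [0.143, 0.99, -0.0, -0.0]
contact_force: [-0.5, -0.5, -0.5]
opening: 1.001
finger_force: 0.0
[[-0.959  0.283 -0.   ]
 [ 0.283  0.959 -0.   ]
 [ 0.    -0.    -1.   ]] [0.60246167 0.29089056 0.29852751]
C [323. 153.]
e [323. 238.]
f [323.  51.]
```

View pics/w1.png

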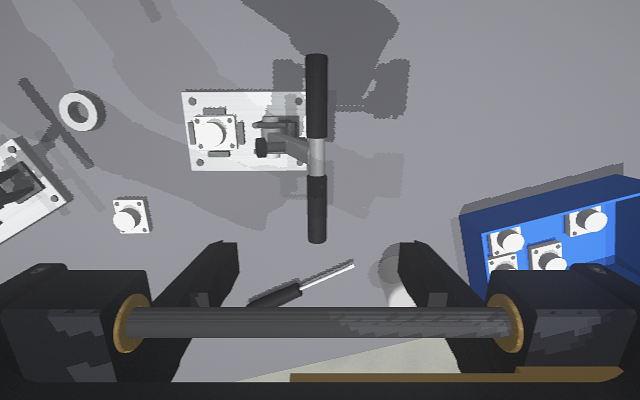

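The wrist view shows the bar vertical at column 316–317, from row 54 to 243, with the arm joining at about (316,156). It is parallel to the pads and about 3 mm off towards −y of the tool. I'll shift, descend and pinch.

```bash
python3 -m jog '[[[0,-0.003,0.02,0,0,0],[0,0,0.025,0,0,0],[0,0,0.025,0,0,0],[0,0,0.0285,0,0,0],[0,0,0,0,0,0]]]' 
python3 -m jog '[[[0,0,0,0,0,0],[0,0,0,0,0,0],[0,0,0,0,0,0],[0,0,0,0,0,0],[0,0,0,0,0,0],[0,0,0,0,0,0]]]' 0 12
python3 - <<'E'
import numpy as np
th=np.linspace(1.95,0,31); p=np.c_[-.15*np.cos(th),.15*np.sin(th)]; d=np.diff(p,axis=0)
for i,r in enumerate(d): print(i,"dy %.4f dz %.4f"%(r[0],-r[1]))
E
```

```text
clock: 3.08
tool_pos: [0.6004, 0.2871, 0.1982]
eef_rot: [0.142, 0.99, -0.002, -0.002]
contact_force: [0.4, -0.5, -0.1]
opening: 1.0
finger_force: 0.0
clock: 3.82
tool_pos: [0.6017, 0.2881, 0.2002]
eef_rot: [0.141, 0.99, 0.0, 0.0]
contact_force: [-0.3, 0.2, -0.3]
opening: 0.343
finger_force: 0.0
0 dy -0.0092 dz -0.0033
1 dy -0.0094 dz -0.0027
2 dy -0.0095 dz -0.0021
3 dy -0.0096 dz -0.0015
4 dy -0.0097 dz -0.0008
5 dy -0.0097 dz -0.0002
6 dy -0.0097 dz 0.0004
7 dy -0.0097 dz 0.0011
8 dy -0.0096 dz 0.0017
9 dy -0.0095 dz 0.0023
10 dy -0.0093 dz 0.0029
11 dy -0.0091 dz 0.0035
12 dy -0.0088 dz 0.0041
13 dy -0.0086 dz 0.0047
14 dy -0.0082 dz 0.0052
15 dy -0.0079 dz 0.0057
16 dy -0.0075 dz 0.0062
17 dy -0.0071 dz 0.0067
18 dy -0.0066 dz 0.0071
19 dy -0.0061 dz 0.0076
20 dy -0.0056 dz 0.0079
21 dy -0.0051 dz 0.0083
22 dy -0.0046 dz 0.0086
23 dy -0.0040 dz 0.0089
24 dy -0.0034 dz 0.0091
25 dy -0.0028 dz 0.0093
26 dy -0.0022 dz 0.0095
27 dy -0.0016 dz 0.0096
28 dy -0.0009 dz 0.0097
29 dy -0.0003 dz 0.0097
```

Fingers are still closing (34% = 30 mm).

```bash
python3 -m jog '[[[0,0,0,0,0,0],[0,0,0,0,0,0],[0,0,0,0,0,0],[0,0,0,0,0,0],[0,0,0,0,0,0]]]' 0 12
```

```text
clock: 4.45
tool_pos: [0.6018, 0.2886, 0.2004]
eef_rot: [0.141, 0.99, 0.0, 0.0]
contact_force: [0.8, 1.6, 1.0]
opening: 0.17
finger_force: 11.8
```

```bash
python3 -m jog '[[[0,-0.0092,-0.0033,0,0,0],[0,-0.0094,-0.0027,0,0,0],[0,-0.0095,-0.0021,0,0,0],[0,-0.0096,-0.0015,0,0,0],[0,-0.0097,-0.0008,0,0,0],[0,-0.0097,-0.0002,0,0,0],[0,-0.0097,0.0004,0,0,0],[0,-0.0097,0.0011,0,0,0],[0,-0.0096,0.0017,0,0,0],[0,-0.0095,0.0023,0,0,0]]]' - 15
```

```text
clock: 5.7
tool_pos: [0.5747, 0.1963, 0.2056]
eef_rot: [0.141, 0.99, 0.0, 0.0]
contact_force: [0.0, 2.0, -3.5]
opening: 0.169
finger_force: 15.2
```

```bash
python3 -m jog '[[[0,-0.0093,0.0029,0,0,0],[0,-0.0091,0.0035,0,0,0],[0,-0.0088,0.0041,0,0,0],[0,-0.0086,0.0047,0,0,0],[0,-0.0082,0.0052,0,0,0],[0,-0.0079,0.0057,0,0,0],[0,-0.0075,0.0062,0,0,0],[0,-0.0071,0.0067,0,0,0],[0,-0.0066,0.0071,0,0,0],[0,-0.0061,0.0076,0,0,0]]]'
```

```text
clock: 6.95
tool_pos: [0.5529, 0.1208, 0.1512]
eef_rot: [0.141, 0.99, 0.001, 0.0]
contact_force: [0.2, 5.2, -4.8]
opening: 0.169
finger_force: 15.2
```

```bash
python3 -m jog '[[[0,-0.0056,0.0079,0,0,0],[0,-0.0051,0.0083,0,0,0],[0,-0.0046,0.0086,0,0,0],[0,-0.004,0.0089,0,0,0],[0,-0.0034,0.0091,0,0,0],[0,-0.0028,0.0093,0,0,0],[0,-0.0022,0.0095,0,0,0],[0,-0.0016,0.0096,0,0,0],[0,-0.0009,0.0097,0,0,0],[0,-0.0003,0.0097,0,0,0],[0,0,0,0,0,0],[0,0,0,0,0,0]]]'
```

```text
clock: 8.45
tool_pos: [0.5454, 0.0922, 0.0615]
eef_rot: [0.141, 0.99, 0.001, 0.001]
contact_force: [0.7, 5.5, -0.7]
opening: 0.174
finger_force: 15.1
```

```bash
python3 -m jog '[[[0,0,0.002,0,0,0],[0,0,0.002,0,0,0],[0,0,0.001,0,0,0],[0,0,0,0,0,0],[0,0,0,0,0,0],[0,0,0,0,0,0],[0,0,0,0,0,0],[0,0,0,0,0,0],[0,0,0,0,0,0]]]'
python3 - <<'E'
from h import *
for n in("scene","side"):
    s=snapshot(n); cv2.imwrite(f"pics/{n}2.png",s["frame"][:,:,::-1])
E
```

```text
clock: 9.57
tool_pos: [0.5461, 0.092, 0.0585]
eef_rot: [0.141, 0.99, 0.001, 0.002]
contact_force: [-2.5, 2.4, 16.1]
opening: 0.167
finger_force: 13.5
```

View pics/side2.png

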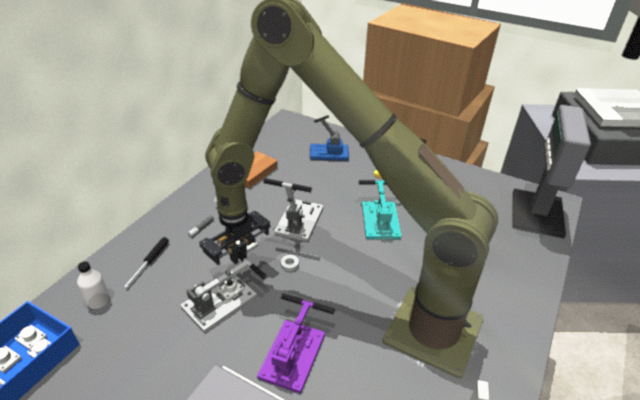

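The side view shows the arm level over the hub, from about (200,295) to (255,268). The 16 N reaction means the foot is pressing, and it has been held for over a second. Swing it back now.

```bash
python3 -m jog '[[[0,0,-0.004,0,0,0],[0,0.0003,-0.0097,0,0,0],[0,0.0009,-0.0097,0,0,0],[0,0.0016,-0.0096,0,0,0],[0,0.0022,-0.0095,0,0,0],[0,0.0028,-0.0093,0,0,0],[0,0.0034,-0.0091,0,0,0],[0,0.004,-0.0089,0,0,0],[0,0.0046,-0.0086,0,0,0],[0,0.0051,-0.0083,0,0,0],[0,0.0056,-0.0079,0,0,0]]]'
python3 -m jog '[[[0,0.0061,-0.0076,0,0,0],[0,0.0066,-0.0071,0,0,0],[0,0.0071,-0.0067,0,0,0],[0,0.0075,-0.0062,0,0,0],[0,0.0079,-0.0057,0,0,0],[0,0.0082,-0.0052,0,0,0],[0,0.0086,-0.0047,0,0,0],[0,0.0088,-0.0041,0,0,0],[0,0.0091,-0.0035,0,0,0],[0,0.0093,-0.0029,0,0,0]]]'
```

```text
clock: 11.05
tool_pos: [0.5556, 0.1253, 0.1504]
eef_rot: [0.14, 0.99, 0.005, 0.002]
contact_force: [9.6, 15.7, -19.1]
opening: 0.151
finger_force: 16.3
clock: 12.3
tool_pos: [0.5751, 0.193, 0.2011]
eef_rot: [0.142, 0.99, -0.003, -0.001]
contact_force: [5.0, 0.7, -16.0]
opening: 0.16
finger_force: 16.1
```

About 16 N is pulling the tool down, so the commanded path is a few mm too high. I'll lower it while continuing.

```bash
python3 -m jog '[[[0,0.0095,0.0007,0,0,0],[0,0.0096,0.0003,0,0,0],[0,0.0097,-0.0001,0,0,0],[0,0.0097,-0.0004,0,0,0],[0,0.0097,0.0002,0,0,0],[0,0.0097,0.0008,0,0,0]]]'
python3 -m jog '[[[0,0.0096,0.0015,0,0,0],[0,0.0095,0.0021,0,0,0],[0,0.0094,0.0027,0,0,0],[0,0.0092,0.0033,0,0,0],[0,0,0,0,0,0],[0,0,0,0,0,0]]]'
```

```text
clock: 13.05
tool_pos: [0.5924, 0.2521, 0.2036]
eef_rot: [0.142, 0.99, 0.0, 0.001]
contact_force: [2.5, -1.2, 2.9]
opening: 0.148
finger_force: 14.6
clock: 13.8
tool_pos: [0.6028, 0.2882, 0.1925]
eef_rot: [0.142, 0.99, 0.0, 0.001]
contact_force: [6.3, -0.2, 0.1]
opening: 0.14
finger_force: 15.1
```

```bash
python3 -m jog '[[[0,0.002,0,0,0,0],[0,0,0,0,0,0]]]'
python3 -m jog '[[[0,0,0,0,0,0],[0,0,0,0,0,0],[0,0,0,0,0,0],[0,0,0,0,0,0],[0,0,0,0,0,0],[0,0,0,0,0,0],[0,0,0,0,0,0],[0,0,0,0,0,0]]]' 0.07
python3 -m jog '[[[0,0,-0.015,0,0,0],[0,0,-0.03,0,0,0],[0,0,-0.03,0,0,0],[0,0,-0.03,0,0,0],[0,0,0,0,0,0],[0,0,0,0,0,0]]]'
python3 - <<'E'
from h import *
for n in("scene","side","wrist"):
    st=get_state(); s=snapshot(n); cv2.imwrite(f"pics/{n}3.png",s["frame"][:,:,::-1])
    c=cam(s,st); print(n,[proj(c,X).round() for X in([.5585,.3004,.219],[.5204,.1698,.046])])
a=cv2.imread("pics/side3.png")[100:400,50:450]; b=cv2.imread("pics/wrist3.png")
cv2.imwrite("pics/f.png",np.hstack([a,cv2.resize(b,(400,250))[:, :] if 0 else cv2.copyMakeBorder(cv2.resize(b,(400,250)),0,50,0,0,cv2.BORDER_CONSTANT)]))
E
```

```text
clock: 14.05
tool_pos: [0.603, 0.2893, 0.1921]
eef_rot: [0.142, 0.99, -0.001, 0.0]
contact_force: [4.8, -0.9, -2.3]
opening: 0.14
finger_force: 15.1
clock: 15.05
tool_pos: [0.6022, 0.2901, 0.1933]
eef_rot: [0.141, 0.99, 0.0, 0.0]
contact_force: [-0.9, -0.1, 0.3]
opening: 0.795
finger_force: 0.0
clock: 15.8
tool_pos: [0.6019, 0.2898, 0.298]
eef_rot: [0.141, 0.99, -0.0, -0.0]
contact_force: [-1.1, 0.4, -0.2]
opening: 0.794
finger_force: 0.0
scene [array([501., 314.]), array([434., 300.])]
side [array([173., 265.]), array([229., 284.])]
wrist [array([319., 154.]), array([215., 133.])]
```

View pics/f.png

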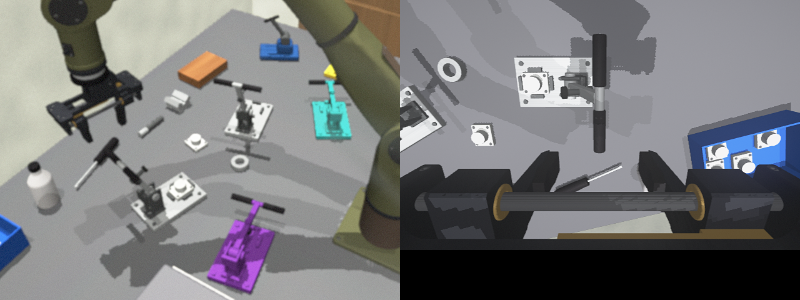

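The clamp is open again: the bar sits at column 318 in the wrist view, as before the swing. The hub is in its nest, the empty fixture is still open, and the gripper is clear.

```bash
python3 -c "
from plant import *
print(finish_job())"
```

```text
the job is handed in; nothing more can be done
None
```

I closed the clamp on the hub and held it for over a second (16 N at the handle), then swung it back to its stop and let go; the last pictures show the hub in its nest and the empty fixture's clamp open, and I handed the job in at about 16 s, with no verdict returned.

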